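# Cock the spring ejector of a work nest and load a heat sink

### The job

Get the small work nest ready: push its spring ejector plunger fully back into its housing by the keeper's grip post and, keeping it pushed in, slide the keeper sideways all the way behind the catch so that the plunger stays trapped when you let go. Then set the finned heat sink flat on the base plate between the eight locating pins, long side along the nest, and let go of it. Leave the other loose things on the bench alone.

Things in the scene. Friction and masses are not known exactly. Their poses are not given: they have to be found in the camera images.
- nest: fixed fixture; aluminium base 210 (x) x 120 (y) x 8 mm, origin at the centre of its underside. +x runs from the pins (near the robot) to the grey spring housing (x 38 to 90, y -25 to 25): the plunger goes in along +x, the keeper slides along +y. Dark catch block x -12 to 13.5, y 32 to 56; side rail behind it to the housing. Housing, catch and rail: tops 34 mm above the bench.
- nest_floor (a point): nest centre on the base plate's top, 8 mm above the bench, axes as the fixture. Eight pins, 6 mm thick, 10 mm high, top 5 mm tapered, bound a pocket 64 (x) x 54 (y) mm. Side pins (+-y) stand at x -22 and 22, leaving 38 mm between them for a finger; end pins at y -17 and 17. Plunger out: its white pad (16 mm wide, 12 to 28 mm above the bench) juts 16 mm into the pocket from +x; trapped: clear.
- grip_post (a point): middle of the graspable part of the keeper's black grip post, 54 mm above the bench. Post 14 x 14 mm, sides along the fixture axes, 33 to 67 mm above the bench (free to grasp above 36 mm). It stands amid the keeper, a steel bar 12 (x) x 50 (y) x 7 mm that rides crosswise on the plunger, so it moves with both: plunger along fixture +x, keeper along fixture +y.
- plunger (a joint): ejector plunger slide, m, along fixture +x: 0 fully out, 0.025 fully in at its stop. The spring pushes it out with about 4 N at 0, 11.5 N at 0.025; let go untrapped, it springs out. From 0.020 on the keeper can pass behind the catch; trapped, it rests at about 0.0195.
- keeper (a joint): keeper slide across the plunger, m, along fixture +y: 0 to 0.022 (stop), friction about 1 N. Starts between 0 and 0.005. With the plunger out, the catch block stops it at 0.007; with the plunger in, it goes on behind the catch, fully across at 0.022.
- heat_sink_center (a point): centre of the loose metal heat sink with upright parallel fins, 60 (x, along the fins) x 50 (y) x 25 mm, half-way up (12.5 mm above its flat 5 mm base); axes along its sides, z up. 0.1 kg or so. Grasp it across its 50 mm width. It lies at the left or the right of the nest.
- tape_roll: bystander: amber tape roll lying flat, 72 mm diameter, 19 mm high, origin at the centre of its underside; lies on the other side of the nest from the heat sink
- flux_pen: bystander: white pen 130 mm long lying at the back, origin at the centre of its underside
- carton: bystander: small carton 61 x 100 x 55 mm at the back right, origin at the centre of its underside
There are look-alikes about, which are no part of the job. What is shaped like the part that bears heat_sink_center but pink is not meant.

How it is judged:
On the way:
1. the plunger is pushed in and the keeper is across behind the catch (value of joint plunger above 0.0175 m and value of joint keeper above 0.014 m), for 0.2 s.
At the end, for the whole second after the job is handed in: Hands off, the plunger stays trapped (over 17.5 mm in, keeper at least 14 mm across) and the heat sink rests flat on the base plate between the pins (height within 2 mm, tilt under 0.06 rad, centre within 4 mm each way, long side along the nest within 0.15 rad) (all of step 1 and x of heat_sink_center in the frame of nest_floor between -0.004 and 0.004 m and y of heat_sink_center in the frame of nest_floor between -0.004 and 0.004 m and z of heat_sink_center in the frame of nest_floor between 0.0105 and 0.0145 m and angle between heat_sink_center's own z axis and vertical below 0.06 rad and angle between the x axis of heat_sink_center and the x axis of nest_floor, either way round below 0.15 rad and linear speed of heat_sink below 0.02 m/s); the robot touches nothing.
It fails at once if the tape roll is displaced by more than 20 mm (distance of tape_roll from where it was at the start of the episode above 0.02 m).
It fails at once if the flux pen is displaced by more than 20 mm (distance of flux_pen from where it was at the start of the episode above 0.02 m).
It fails at once if the carton is displaced by more than 20 mm (distance of carton from where it was at the start of the episode above 0.02 m).
It also fails if it takes over 51 s, if anything falls off the work surface, if the arm or the gripper's body presses on something with over 40 N, if the wrist force passes 120 N, or if a joint passes its speed limit or range.

### The arm

A 6-joint arm with a two-finger parallel gripper is mounted at the origin on a cart in front of the work surface, level with it; the furniture and walls round the work are solid. World frame = base frame: x ahead of the robot, y to its left, z up, the work surface at z = 0. Lengths are in m, angles in rad, forces in N, time in s.
With the tool pointing down it reaches from about 0.3 to 0.75 m from the base axis. Payload 8.5 kg.
Tool frame: the origin (TCP) lies at the very end of the fingers, on their centre line; the grasp point (between the pads) lies 19 mm behind it; z points along the fingers, y is the line along which they close (so a half turn about z gives the same grasp; the last joint's range is limited). The gripper opens to 88 mm and grips with 3 to 60 N. Pads are 18 mm wide; open, the fingers measure 123 mm over their backs; the gripper's body (75 mm by 187 mm) begins 45 mm behind the grasp point.
Start: joints at [1.03, 0.381, 1.297, -0, 1.464, -0.215], TCP at [0.176, 0.521, 0.239] pointing down, gripper open.
Joint ranges: [-3.11, 3.11], [-0.89, 2.33], [0.22, 2.48], [-1.42, 4.56], [0.17, 2.85], [-2.88, 2.88]. Speed limits (rad/s): [2.39, 2.39, 3.14, 3.14, 3.14, 3.14].

### API

Orientations are given as a unit quaternion [w, x, y, z].
In Python, from workcell import move_pose, move_linear, move_joints, gripper_to, sleep, ik, read_state, capture, MotionError, job_done gives the robot as it stands. Calls block until the motion is done:
- move_pose(position, orientation): joint-space move of the TCP to a pose.
- move_linear(position, rot=None, feed=0.15, force_limit=None): straight line of the TCP; rot=None keeps the orientation; feed is the mean speed in m/s. With force_limit (N) it stops when the force on the tool has changed by that much, and returns True; else False.
- move_joints(angles): joint-space move.
- gripper_to(opening, f_grip=None): finger opening in m; f_grip is the grip in N (None keeps the last); returns when the fingers have stopped.
- sleep(seconds).
- ik(position, orientation): joint angles nearest the present ones, or None.
- read_state(): the state.
- capture(name): name is "side" or "top"; returns a dict with "color" (480x640x3 uint8, blue, green, red), "fx", "fy", "cx", "cy" (pixels), "k1" (the pictures are not rectified: a ray, as slopes to the right and down, at radius r is drawn at 1 + k1 r^2 times it, then the intrinsics apply), "rvec" (rotation vector, rad) and "tvec" (3), from world to camera coordinates, as OpenCV has them. Camera axes: x right, y down, z forward; pixel columns grow to the right and rows downward; lengths in m; the calibration is good to about 2 mm. A picture is of the moment at which its call begins. There is no depth.
A pose or a line that the arm cannot do raises MotionError and nothing moves.
- job_done(): hands the job in; it is judged then, once.
The state is a dict: "time_s": time; "joints": joint angles; "dq": joint speeds; "joint_efforts": joint torques, N m; "tool_pos": TCP position; "ee_rot": TCP orientation; "contact_force": force on the tool from outside, world axes, zero at the start; "ft_torque": the same for the moment, N m; "finger_gap": finger opening in m; "grip_force": force on a finger pad.
Only numpy, scipy, OpenCV 4.12 (cv2) and the standard library are available. Lean on these libraries where they do the work, as an engineer would, in place of code of your own. Each camera call takes 0.05 s, during which the arm holds its last target. There are 200 camera calls.

## Working session

There is one attempt and no reset: what is moved stays moved. The work goes in short steps, each a Python script; the robot and the scene stay as the last script left them, time stands still between calls to the robot, and variables do not carry over. Pictures are saved under pics/ and viewed, at most 10 in all, crops included, and the job is handed in when it is done.

```bash
ls; mkdir -p pics
cat > h.py <<'E'
import numpy as np, cv2
from workcell import *
def cam(n):
    c=capture(n); c['R']=cv2.Rodrigues(np.array(c['rvec'],float))[0]; c['t']=np.array(c['tvec'],float).ravel(); return c
def ray(c,uv):
    x=(uv[0]-c['cx'])/c['fx'];y=(uv[1]-c['cy'])/c['fy'];rd=np.hypot(x,y);r=rd
    for _ in range(30): r=rd/(1+c['k1']*r*r)
    s=r/rd if rd>0 else 1
    d=c['R'].T@np.array([x*s,y*s,1]); o=-c['R'].T@c['t']; return o,d
def onz(c,uv,z):
    o,d=ray(c,uv); return o+d*(z-o[2])/d[2]
def proj(c,p):
    q=c['R']@np.array(p)+c['t']; x,y=q[:2]/q[2]; f=1+c['k1']*(x*x+y*y)
    return np.array([c['fx']*x*f+c['cx'],c['fy']*y*f+c['cy']])
def quat(yaw): # tool down; tool y axis at angle: tool x=(cos,sin,0), y=(sin,-cos,0)
    return [0.0,np.cos(yaw/2),np.sin(yaw/2),0.0]
E
python3 - <<'E'
from h import *
for n in ('top','side'):
    c=cam(n); cv2.imwrite(f'pics/{n}0.png',c['color']); print(n,c['fx'],c['k1'],-c['R'].T@c['t'])
print(read_state())
E
```

```text
pics
top 546.0271170664942 -0.13609838960821496 [ 0.33357537 -0.00136673  1.27859144]
side 573.7088680049402 -0.054367085869776254 [0.54743312 1.17610355 0.5789162 ]
{'time_s': 0.1, 'joints': array([ 1.02966873e+00,  3.81163222e-01,  1.29814151e+00,  3.10715684e-05,
        1.46362246e+00, -2.15315937e-01]), 'dq': array([ 0.00079287, -0.00108629, -0.00055904,  0.00097843, -0.0021593 ,
        0.00291118]), 'joint_efforts': array([ 3.21592583e-03, -4.38650286e+01, -2.24911273e+01,  7.13952910e-02,
        3.42189695e-02, -1.08216502e-04]), 'tool_pos': array([0.17591682, 0.52084947, 0.2381956 ]), 'ee_rot': array([-2.60755227e-04,  1.62187860e-01,  9.86759673e-01, -6.14404502e-04]), 'contact_force': array([-0.59028924,  0.12096946, -0.4164024 ]), 'ft_torque': array([-0.01046332,  0.07585585,  0.02485018]), 'grip_force': 0.0, 'finger_gap': 0.08809402125117642}
```

View pics/top0.png

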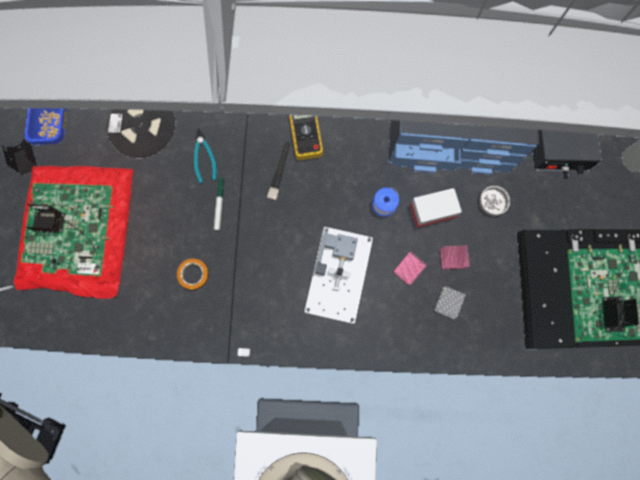

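View pics/side0.png

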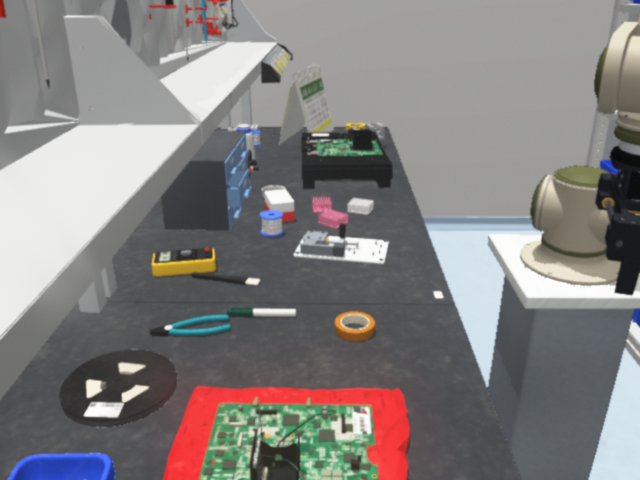

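The top view shows the nest at about (340,275) with its housing toward the back, the grey heat sink at (450,303), pink decoys at (410,268) and (455,257), the tape at (192,274), the pen at (218,205) and the carton at (436,207). The side view shows the nest at (342,247), its black post at (343,230) and the grey heat sink at (360,206). Next I'll segment and zoom in.

```bash
cat > m.py <<'E'
from h import *
def blob(m,near):
    cs,_=cv2.findContours(m.astype(np.uint8),cv2.RETR_EXTERNAL,cv2.CHAIN_APPROX_NONE)
    cs=[c for c in cs if cv2.contourArea(c)>30]
    return min(cs,key=lambda c:np.hypot(*(np.mean(c[:,0],0)-near)))
def rect(c,ct,z):
    # fill, to world plane, min-area rect; half-pixel grow compensated by size print
    P=np.array([onz(c,p,z)[:2] for p in ct[:,0].astype(float)],np.float32)
    return cv2.minAreaRect(P*1000)
E
python3 - <<'E'
from m import *
c=cam('top'); im=c['color']; hsv=cv2.cvtColor(im,cv2.COLOR_BGR2HSV)
ct=blob((im.min(2)>150),(340,280)); print('base',rect(c,ct,.008),len(ct))
m=(hsv[...,2]>85)&(hsv[...,1]<60); m[:, :425]=0
ct=blob(m,(450,303))
for z in (0,.025): print('hs',z,rect(c,ct,z),cv2.boundingRect(ct))
print([onz(c,p,.025) for p in [(450,303)]])
a=cv2.resize(im[222:332,285:485],None,fx=4,fy=4,interpolation=cv2.INTER_CUBIC)
s=cam('side')['color'][190:270,280:400]
b=cv2.resize(s,(800,533),interpolation=cv2.INTER_CUBIC)
cv2.imwrite('pics/a.png',a);cv2.imwrite('pics/b.png',b)
E
```

```text
base ((522.636474609375, -59.66816711425781), (121.0737533569336, 210.7289276123047), 79.81769561767578) 344
hs 0 ((468.1386413574219, -330.6436462402344), (77.93842315673828, 74.95115661621094), 77.70108795166016) (434, 285, 36, 35)
hs 0.025 ((465.507568359375, -324.20538330078125), (76.41449737548828, 73.48566436767578), 77.70108795166016) (434, 285, 36, 35)
[array([ 0.46464546, -0.31950777,  0.025     ])]
```

View pics/a.png

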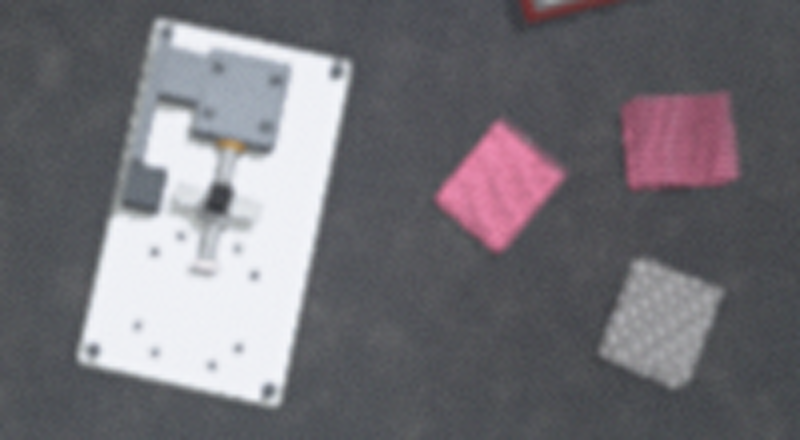

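View pics/b.png

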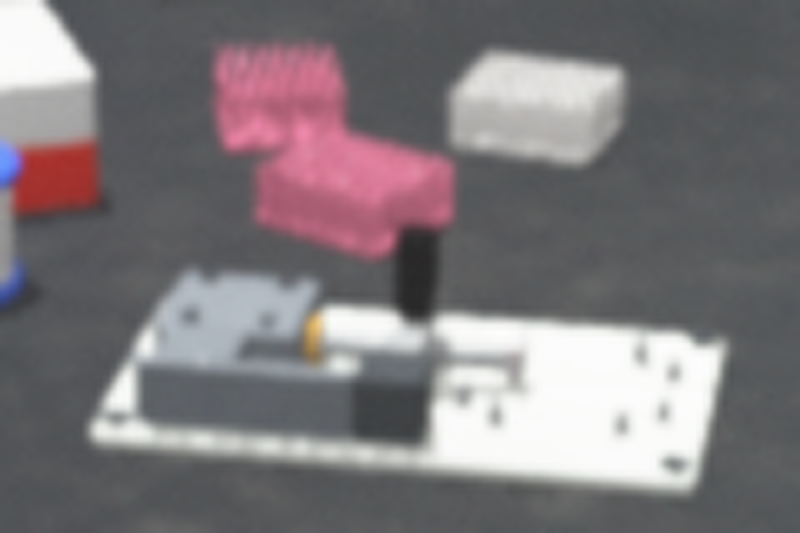

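The zoomed top view shows the plunger out and the post at zoom (220,197), which is full-image (340,271). The grey sink's corners are near zoom (640,258), (722,290), (682,388) and (600,352). The side zoom shows the post at (417,272), which is full-image (342.5,231). I'll refine both with cleaner masks.

Run:
```python
from m import *
T=cam('top');S=cam('side')
im=T['color']
ct=blob((im.min(2)>150),(340,280)); r=rect(T,ct,.008); cen=np.array(r[0])/1000; yaw=np.deg2rad(r[2]-90); print(cen,yaw)
# side check of base
g=S['color']; 
R=np.array([[np.cos(yaw),-np.sin(yaw)],[np.sin(yaw),np.cos(yaw)]])
for l in [(-.105,-.06),(-.105,.06),(.105,.06),(.105,-.06)]:
    p=np.r_[cen+R@l,.008]; print('corner',proj(T,p).round(1),proj(S,p).round(1))
# heat sink
for th in (95,105,115):
  for C,nm,near,roi in ((T,'top',(450,303),(slice(280,325),slice(430,470))),(S,'side',(360,206),(slice(192,218),slice(343,380)))):
    m=np.zeros((480,640),np.uint8); gg=C['color'].min(2); m[roi]=(gg[roi]>th); m=cv2.morphologyEx(m,cv2.MORPH_OPEN,np.ones((3,3)))
    k=blob(m,near); a=cv2.minAreaRect(k); rr=rect(C,k,.025); print(nm,th,a,rr,cv2.boundingRect(k)); 
    h=cv2.approxPolyDP(cv2.convexHull(k),2.0,True)[:,0]; print(h.tolist())
# post
mt=np.zeros((480,640),bool); q=im.max(2); mt[262:282,330:352]=q[262:282,330:352]<60
k=blob(mt,(340,271)) ; print('post top',cv2.boundingRect(k),cv2.minAreaRect(k))
ms=np.zeros((480,640),bool); q=g.max(2); ms[220:245,335:350]=q[220:245,335:350]<60
k2=blob(ms,(342,231)); print('post side',cv2.boundingRect(k2),cv2.minAreaRect(k2))
# side: axis of post at midheight; use column at nominal z planes
for l in [0,.0025,.005]:
  for x0 in (0,.01,.02): 
    pass
def loc(p): return R.T@(np.array(p)[:2]-cen)
print('side mid ray at z .0515',loc(onz(S,cv2.minAreaRect(k2)[0],.0515)),'top mid at .055',loc(onz(T,cv2.minAreaRect(k)[0],.055)))
```

```text
[ 0.5226308  -0.05953207] -0.17545131630134678
corner [354.3 323.5] [388.1 239.1]
corner [303.8 312. ] [383.4 260.5]
corner [323.6 226.1] [292.5 253.1]
corner [372.7 237.1] [303.9 232.8]
top 95 ((449.6896667480469, 302.2759094238281), (24.883174896240234, 28.225690841674805), 21.80141258239746) ((466.7252197265625, -318.838134765625), (57.81865310668945, 66.26054382324219), 69.22441864013672) (435, 286, 31, 33)
[[444, 286], [465, 294], [455, 318], [435, 310]]
side 95 ((358.5, 207.0), (20.0, 31.0), 90.0) ((471.88531494140625, -273.972412109375), (156.89076232910156, 75.8580322265625), 82.05210876464844) (343, 197, 32, 21)
[[374, 201], [373, 209], [368, 214], [343, 217], [346, 204], [352, 197]]
top 105 ((449.4726257324219, 302.23974609375), (23.99343490600586, 27.738752365112305), 20.556045532226562) ((466.9515686035156, -318.5451965332031), (55.86174011230469, 65.116943359375), 69.97579193115234) (435, 287, 30, 32)
[[443, 287], [464, 294], [454, 318], [435, 310]]
side 105 ((359.984619140625, 205.62310791015625), (26.41939926147461, 16.37258529663086), 7.125016689300537) ((469.52032470
[... 282 characters left out ...]
54736328) ((466.8177795410156, -318.9938049316406), (54.70620346069336, 63.457603454589844), 69.28166198730469) (436, 287, 29, 31)
[[443, 287], [464, 294], [455, 317], [436, 310]]
side 115 ((359.79229736328125, 205.6615447998047), (26.04729461669922, 16.00048065185547), 7.125016689300537) ((469.5997009277344, -286.1566162109375), (117.77608489990234, 77.22575378417969), 70.09721374511719) (347, 197, 27, 18)
[[347, 203], [353, 197], [373, 200], [372, 209], [367, 214], [348, 212]]Traceback (most recent call last):
  File "<stdin>", line 18, in <module>
  File "m.py", line 5, in blob
    return min(cs,key=lambda c:np.hypot(*(np.mean(c[:,0],0)-near)))
ValueError: min() iterable argument is empty
```

Run:
```python
from m import *
T=cam('top');S=cam('side'); im=T['color'];g=S['color']
cen=np.array([.52263,-.05953]);yaw=-.17545
R=np.array([[np.cos(yaw),-np.sin(yaw)],[np.sin(yaw),np.cos(yaw)]])
loc=lambda p:(R.T@(np.array(p)[:2]-cen)*1000).round(1)
gray=im.min(2).astype(float)
z=np.array([(180,236),(237,248),(155,252),(254,275),(137,326),(238,348),(155,352),(212,365)])/4+[285,222]
L=[]
for u,v in z:
    u0,v0=int(round(u)),int(round(v)); w=gray[v0-3:v0+4,u0-3:u0+4]; w=np.clip(np.percentile(w,75)-25-w,0,None)
    yy,xx=np.mgrid[v0-3:v0+4,u0-3:u0+4]; p=((w*xx).sum()/w.sum(),(w*yy).sum()/w.sum()); L.append(loc(onz(T,p,.014))); 
L=np.array(L);print(L.tolist(),L.mean(0))
yw=-np.deg2rad(20.5);Rs=np.array([[np.cos(yw),-np.sin(yw)],[np.sin(yw),np.cos(yw)]])
for l in [(-.03,-.025),(-.03,.025),(.03,.025),(.03,-.025)]:
    p=np.array([.468,-.322])+Rs@l; print('hs',proj(T,np.r_[p,.025]).round(1),proj(S,np.r_[p,.025]).round(1),proj(S,np.r_[p,0]).round(1))
for C,zz,r in ((T,'top',(slice(262,282),slice(330,352))),(S,'side',(slice(220,240),slice(337,349)))):
    q=C['color'].max(2)[r]; print(zz,q.min()); m=np.zeros((480,640),np.uint8); m[r]=q<q.min()+45
    n,lab,st,ce=cv2.connectedComponentsWithStats(m); i=1+np.argmax(st[1:,4]); print(st[i],ce[i],loc(onz(C,ce[i],.052)))
for k in (0,.005):print('pred post',[proj(C,np.r_[cen+R@[0,k],h]).round(1) for C in(T,S) for h in (.036,.067)])
```

```text
[[-19.3, 16.2], [-20.4, -16.5], [-33.1, 30.1], [-33.6, -29.6], [-77.3, 30.4], [-77.0, -29.5], [-90.0, 16.9], [-90.1, -16.7]] [-55.1      0.1625]
hs [456.5 317.7] [372.8 199.2] [372.6 207.6]
hs [436.6 309.3] [367.5 205.1] [367.3 213.7]
hs [445.7 285.6] [346.7 202.4] [346.6 210.8]
hs [465.4 293.9] [352.5 196.6] [352.3 204.9]
top 61
[336 268   6   7  28] [339.03571429 271.5       ] [-0.9  1.4]
side 41
[338 224   9  14  92] [341.88043478 230.5326087 ] [-1.9  9.7]
pred post [array([339.4, 272.3]), array([340.1, 270.2]), array([341.7, 235.1]), array([341.8, 222.9])]
pred post [array([337.2, 271.8]), array([337.9, 269.8]), array([341.3, 236. ]), array([341.5, 223.8])]
```

Everything agrees: the pins put the pocket centre at nest (-55, 0) mm, the post is at (0, 1.4), and the sink model fits both views. Next I'll do the post.

```bash
cat >> h.py <<'E'
cen=np.array([.52263,-.05953]);yaw=-.17545
Rn=np.array([[np.cos(yaw),-np.sin(yaw)],[np.sin(yaw),np.cos(yaw)]])
W=lambda x,y,z:np.r_[cen+Rn@[x,y],z]
def st(tag=''):
    s=read_state();p=s['tool_pos'];f=s['contact_force']
    print(tag,'t',round(s['time_s'],2),'loc',(Rn.T@(p[:2]-cen)*1e3).round(2),'z',round(p[2]*1e3,1),'f',(Rn.T@f[:2]).round(1),round(f[2],1),'gap',round(s['finger_gap']*1e3,1),'grip',round(s['grip_force'],1));return s
def best(pos,yaws):
    q0=read_state()['joints'];c=[(np.abs(np.array(j)-q0).max(),y) for y in yaws if (j:=ik(pos,quat(y))) is not None]
    return min(c)[1]
E
python3 - <<'E'
from h import *
p=W(0,.0014,.14); y=best(p,[yaw+np.pi/2,yaw-np.pi/2]); print(y)
move_pose(p,quat(y)); gripper_to(.05); st('above')
move_linear(W(0,.0014,.041),feed=.12,force_limit=15); st('down')
gripper_to(.0,f_grip=45); st('gripped')
S=cam('side');cv2.imwrite('pics/c.png',cv2.resize(S['color'][180:270,270:410],(800,514),interpolation=cv2.INTER_CUBIC))
E
```

```text
1.3953463267948965
above t 3.53 loc [0.01 1.37] z 140.0 f [ 0.6 -0.1] -2.0 gap 50.0 grip 0.0
down t 4.51 loc [0.36 1.36] z 41.6 f [ 0.7 -0.7] 0.2 gap 50.0 grip 0.0
gripped t 5.15 loc [-0.52  1.43] z 41.1 f [-3.9 -0.2] 4.7 gap 13.5 grip 45.0
```

View pics/c.png

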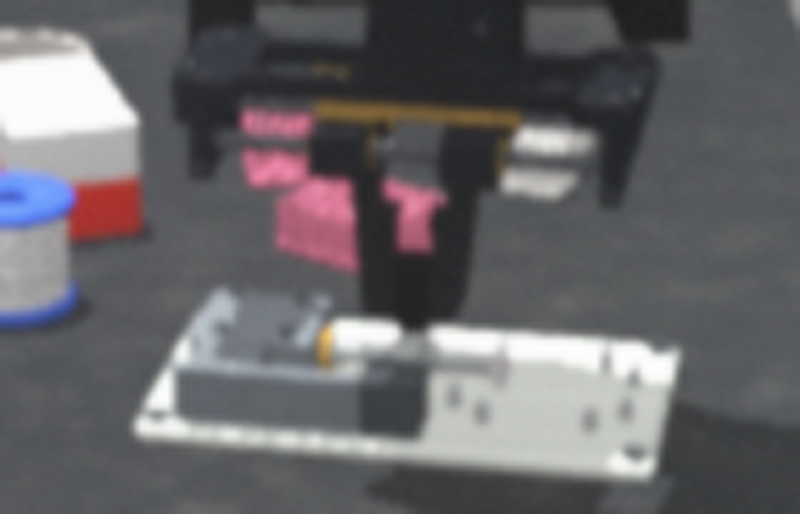

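The picture shows the post at about (415,290) held between the fingers, with a 13.5 mm gap. Next I'll push in, then slide across.

Run:
```python
from h import *
y0=.0014
print(move_linear(W(.030,y0,.041),feed=.04,force_limit=20)); s=st('in')
x=(Rn.T@(s['tool_pos'][:2]-cen))[0]
move_linear(W(x-.001,y0,.041),feed=.02); st('relaxed')
print(move_linear(W(x-.001,.030,.041),feed=.03,force_limit=12)); st('across')
```

```text
True
in t 5.88 loc [23.61  1.72] z 40.9 f [-11.4  -1.5] 13.7 gap 13.4 grip 45.0
relaxed t 6.13 loc [21.15  1.64] z 41.0 f [-10.3  -0.2] 8.8 gap 13.1 grip 45.0
True
across t 6.88 loc [19.82 23.11] z 40.9 f [-10.3  -7.3] 9.8 gap 13.6 grip 45.0
```

Run:
```python
from h import *
gripper_to(.05); sleep(.2); st('rel')
s=read_state(); 
move_linear(s['tool_pos']+[0,0,.10],feed=.2)
p=np.r_[.468,-.322,.16]; a=-np.deg2rad(20.5); y=best(p,[a,a+np.pi,a-np.pi]); print(y)
gripper_to(.080); move_pose(p,quat(y)); st('sink')
T=cam('top');S=cam('side')
a=cv2.resize(T['color'][222:332,295:375],(800//2,550),interpolation=cv2.INTER_CUBIC)
b=cv2.resize(S['color'][210:270,285:395],(400,218),interpolation=cv2.INTER_CUBIC)
c=np.zeros((550,800,3),np.uint8);c[:,:400]=a;c[:218,400:]=b;cv2.imwrite('pics/d.png',c)
```

```text
rel t 7.77 loc [20.14 23.94] z 40.6 f [ 0.5 -0.4] -0.3 gap 49.8 grip 0.0
-0.35779249665883756
sink t 10.16 loc [  -7.83 -267.21] z 160.0 f [ 0.1 -0.1] -0.2 gap 80.2 grip 0.0
```

View pics/d.png

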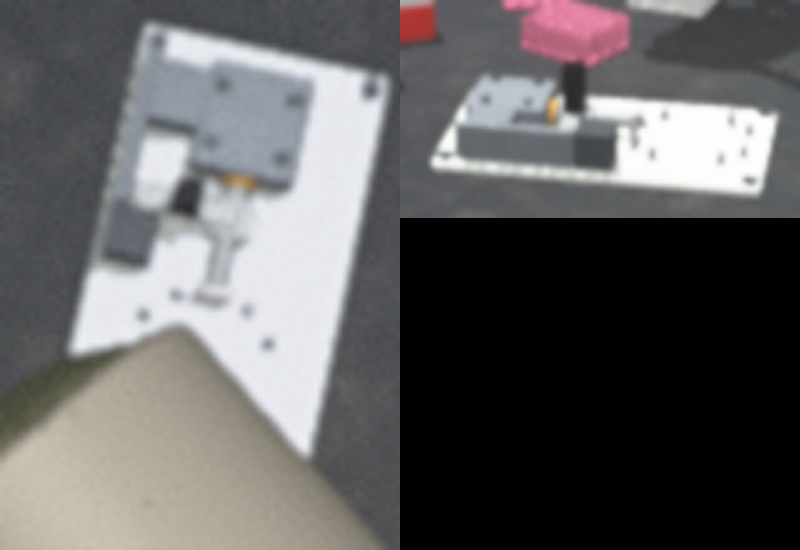

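The post is at (187,198), across behind the catch, and the pad is back level with the end pins, so the plunger is trapped. Next is the heat sink.

Run:
```python
from h import *
s=read_state();p=s['tool_pos']
print(move_linear(np.r_[.468,-.322,.005],feed=.12,force_limit=15)); st('down')
gripper_to(0,f_grip=25); s=st('grip'); print(s['tool_pos'])
move_linear(np.r_[.468,-.322,.12],feed=.15); st('lift')
p=W(-.055,.0005,.12); a=yaw; y=best(p,[a,a+np.pi,a-np.pi]);print(y)
move_linear(p,rot=quat(y),feed=.2); move_linear(W(-.055,.0005,.05),feed=.1); st('over')
S=cam('side');T=cam('top');cv2.imwrite('pics/e.png',cv2.resize(S['color'][200:270,285:405],(800,467),interpolation=cv2.INTER_CUBIC))
cv2.imwrite('pics/eraw.png',S['color'])
```

```text
False
down t 11.7 loc [  -7.67 -268.16] z 5.6 f [-0.4  0.3] 0.7 gap 79.7 grip 0.0
grip t 12.28 loc [  -7.96 -267.86] z 5.1 f [-0.2  1.1] 1.6 gap 48.5 grip 29.7
[ 0.46804012 -0.32189298  0.00512041]
lift t 13.19 loc [  -8.41 -267.75] z 119.1 f [ 0.6 -0.3] -1.3 gap 49.2 grip 29.7
-0.17545
over t 15.56 loc [-54.67   0.35] z 50.4 f [-0.5  0.4] -1.7 gap 48.9 grip 29.7
```

View pics/e.png

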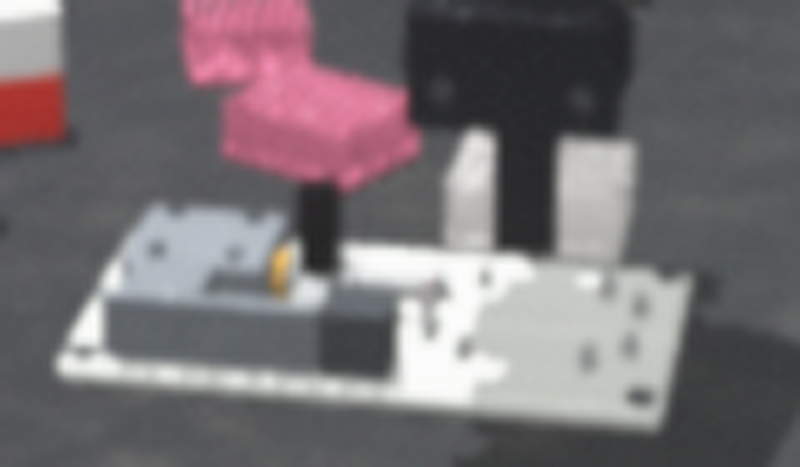

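The sink hangs level in the gripper at (540,195), aligned with the pocket. I'll compare its edges with the predicted ones.

Run:
```python
from h import *
S=cam('side');sc=np.array([6.667,6.667]);o=np.array([285,200])
for x in (-.025,-.085):
  for y in (-.025,.025):
    for z in (.045,.070): print(x,y,z,((proj(S,W(x,y+.0005,z))-o)*sc).round(0))
g=S['color'].min(2)
for r in (223,226,229,232,235): print(r,g[r,348:384].tolist())
```

```text
-0.025 -0.025 0.045 [458. 189.]
-0.025 -0.025 0.07 [460. 124.]
-0.025 0.025 0.045 [438. 245.]
-0.025 0.025 0.07 [439. 178.]
-0.085 -0.025 0.045 [626. 201.]
-0.085 -0.025 0.07 [629. 136.]
-0.085 0.025 0.045 [612. 258.]
-0.085 0.025 0.07 [614. 191.]
223 [90, 88, 88, 89, 103, 148, 197, 218, 222, 213, 185, 109, 52, 42, 44, 43, 43, 41, 43, 60, 117, 177, 195, 197, 197, 199, 195, 194, 196, 196, 191, 170, 128, 97, 88, 88]
226 [95, 94, 96, 117, 163, 203, 218, 219, 220, 211, 175, 101, 51, 43, 42, 44, 43, 42, 43, 58, 118, 181, 197, 199, 199, 200, 196, 194, 194, 192, 186, 165, 123, 94, 89, 88]
229 [93, 93, 98, 124, 162, 184, 189, 188, 187, 182, 157, 96, 51, 43, 44, 43, 42, 44, 44, 61, 119, 181, 197, 193, 192, 192, 188, 191, 191, 183, 165, 141, 104, 90, 89, 89]
232 [94, 94, 98, 121, 158, 175, 180, 179, 179, 174, 151, 93, 49, 42, 43, 45, 43, 45, 45, 64, 117, 168, 181, 182, 181, 181, 182, 181, 182, 175, 154, 124, 99, 89, 90, 90]
235 [92, 92, 98, 132, 172, 181, 184, 187, 182, 178, 155, 96, 52, 45, 45, 44, 44, 45, 45, 63, 113, 163, 176, 177, 178, 176, 178, 174, 174, 166, 139, 105, 91, 88, 89, 87]
```

Run:
```python
from h import *
move_linear(W(-.0542,.0005,.035),feed=.1); st()
print(move_linear(W(-.0542,.0005,.0128),feed=.04,force_limit=10)); st('down')
S=cam('side');cv2.imwrite('pics/f.png',cv2.resize(S['color'][200:270,285:405],(800,467),interpolation=cv2.INTER_CUBIC))
```

```text
t 16.01 loc [-54.38   0.53] z 34.9 f [-0.3  0.5] -1.4 gap 48.9 grip 29.7
True
down t 16.57 loc [-54.52   0.55] z 13.0 f [-0.9  0.3] 5.7 gap 48.9 grip 30.0
```

View pics/f.png

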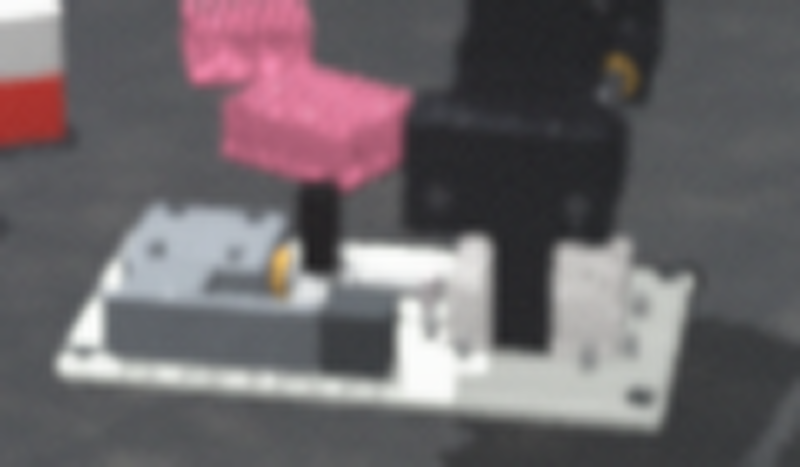

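The sink sits at (540,300) between the pins, and the TCP is at 13.0 mm against an expected 13.1. I'll release, retract and check.

Run:
```python
from m import *
gripper_to(.07); s=st('rel'); move_linear(s['tool_pos']+[0,0,.15],feed=.15)
move_pose([.35,.30,.25],quat(best([.35,.3,.25],[0,1.5,-1.5])))
st('away'); S=cam('side');T=cam('top')
cv2.imwrite('pics/g.png',np.hstack([cv2.resize(T['color'][222:332,295:375],(400,550),interpolation=cv2.INTER_CUBIC),np.pad(cv2.resize(S['color'][210:270,285:395],(400,218),interpolation=cv2.INTER_CUBIC),((0,332),(0,0),(0,0)))]))
for n,C in (('T',T),('S',S)):
  print(n,[proj(C,W(-.055+x,y,z)).round(1).tolist() for z in (.033,) for x,y in ((-.03,-.025),(-.03,.025),(.03,.025),(.03,-.025))])
```

```text
rel t 17.12 loc [-54.77   0.6 ] z 12.8 f [-0.  -1.6] -0.1 gap 69.9 grip 0.0
away t 19.68 loc [-232.17  323.4 ] z 249.6 f [0.3 0. ] -0.3 gap 70.1 grip 0.0
T [[342.0, 310.9], [320.6, 306.0], [326.3, 280.6], [347.6, 285.4]]
S [[378.8, 234.8], [376.6, 243.4], [350.6, 241.4], [353.7, 232.9]]
```

View pics/g.png

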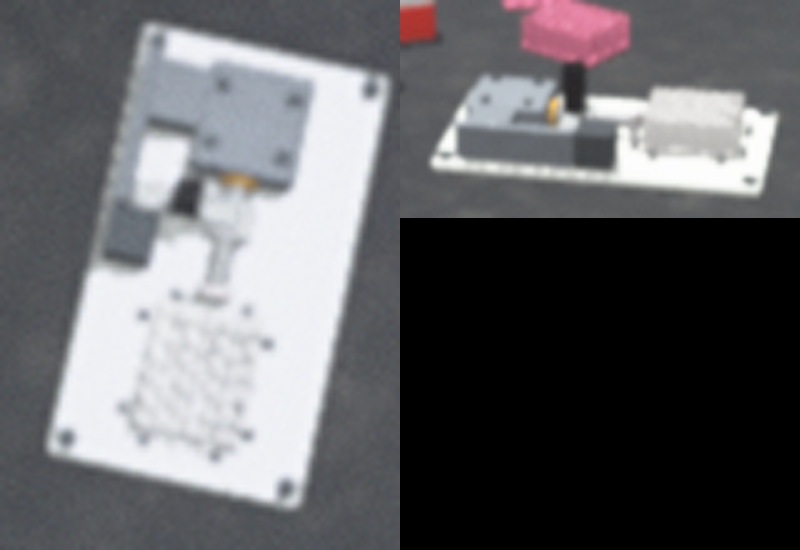

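The top view shows the sink square between the eight pins, with corners near (155,305), (262,325), (240,450) and (130,425), as predicted. The side view shows it level, and the post at (187,198) is still trapped behind the catch.

```bash
python3 -c "
from workcell import *
print(job_done())"
```

```text
the job is handed in; nothing more can be done
None
```

I handed the job in at about 20 s: the plunger is trapped behind the catch and the heat sink is flat between the eight pins with the gripper clear. The final pictures agree, but `job_done()` returned no verdict.

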